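Make up two spice trays on the kitchen counter

ROBOT

A 6-joint arm with a two-finger parallel gripper is mounted at the origin on the work surface. World frame = base frame: x ahead of the robot, y to its left, z up, the work surface at z = 0. Lengths are in mm, angles in rad, forces in N, time in s.
With the tool pointing down it reaches from about 350 to 875 mm from the base axis. Payload 4.2 kg.
Tool frame: the origin (TCP) lies between the finger pads; the fingertips stand 14 mm ahead of it and the grasp point (between the pads) lies 5 mm behind it; z points along the fingers, y is the line along which they close (so a half turn about z gives the same grasp; the last joint's range is limited). The gripper opens to 85 mm and grips with 20 to 120 N. Pads are 22 mm wide; open, the fingers measure 114 mm over their backs; the gripper's body (76 mm by 85 mm) begins 54 mm behind the grasp point. The pads swing forward as they close: fully open they stand 13 mm farther back than shut.
Start: joints at [1.467, 0.385, 0.008, 0, -1.194, -0.259], TCP at [221.775, 584.307, 245.312] pointing down, gripper open.
Joint ranges: [-3.14, 3.14], [-1.21, 2.06], [-1.07, 1.41], [-3.16, 2.05], [-2.99, -0.16], [-3.1, 3.1]. Speed limits (rad/s): [2.79, 2.79, 3.14, 3.14, 3.14, 3.14].

INTERFACE

Orientations are given as a unit quaternion [x, y, z, w].
In Python, from bench import * gives the robot as it stands.
- The arm moves only by the tool carry_out, never from a script. Its argument "motion" is a list of rows, each a list of 7 numbers: the turn, a rotation vector about the tool's x, y, z in rad, then the shift along the tool's x, y, z in mm, then the opening, from -1 (shut) to 1 (fully open), so that 0 is half open. A call has 1 to 5 rows; each row is the pose to reach, as a shift and turn from the pose commanded when the call began, along the tool's axes at that moment; what a row does not reach only later rows make up. A row lasts 1/8 s, in which the tool goes at most 62.5 mm and 10.7 degrees, less where a joint would pass 70% of its speed; a pose out of reach is approached as far as the arm can. A call with a gripper value outside its range is refused whole. The fingers move at their own pace and stop on an object; the grip force is fixed at half the most. Time passes only in rows, so rows that repeat a pose let the fingers close. It gives the time, the measured TCP pose, the force, the opening and the grip force at its end, in the units of the state.
- read_state(): the state, without advancing time (a new reading comes with each control period).
- get_image(name): name is "scene" or "top" or "wrist"; returns a dict with "color" (400x640x3 uint8, blue, green, red), "mtx" (3x3 intrinsics, pixels), "k1" (the pictures are not rectified: a ray, as slopes to the right and down, at radius r is drawn at 1 + k1 r^2 times it, then the intrinsics apply), "position" and "orientation" of the camera in the world. Camera axes: x right, y down, z forward; pixel columns grow to the right and rows downward; lengths in mm; the calibration is good to about 2 mm. A picture is of the moment at which its call begins. There is no depth.
- job_done(): hands the job in; it is judged then, once.
The state is a dict: "clock": time; "joints": joint angles; "joint_vel": joint speeds; "joint_efforts": joint torques, N m; "position": TCP position; "ee_rot": TCP orientation; "contact_force": force on the tool from outside, world axes, zero at the start; "wrist_torque": the same for the moment, N m; "gripper_width": finger opening in mm; "grasp_force": force on a finger pad.
Only numpy, scipy, OpenCV 4.12 (cv2) and the standard library are available. Lean on these libraries where they do the work, as an engineer would, in place of code of your own. Each camera call takes 0.05 s, during which the arm holds its last target. There are 200 camera calls.

TASK

Make up two spice trays from the stock on the counter, one thing to a compartment: the brown wooden tray gets the red jar and the yellow jar in its two end compartments, either way round, with the small clay pot between them in the middle; the blue tray gets the green jar and the pink jar, either way round. Stand each thing upright on the floor of its compartment, setting it down rather than dropping it, and let nothing tip over. Leave the black-capped jar and the steel shaker where they stand.

Things in the scene. Friction and masses are not known exactly. Their poses are not given: they have to be found in the camera images.
- jar_red_c (a point): closed glass spice jar, 50 mm in diameter, 90 mm tall (cap: top 17 mm, 49 mm in diameter), about 0.18 kg, with a red cap and red contents. This point is its centre, 45 mm above its underside; its z axis points up
- jar_yellow_c (a point): closed glass spice jar, 50 mm in diameter, 90 mm tall (cap: top 17 mm, 49 mm in diameter), about 0.18 kg, with a yellow cap and yellow contents. This point is its centre, 45 mm above its underside; its z axis points up
- jar_green_c (a point): closed glass spice jar, 50 mm in diameter, 90 mm tall (cap: top 17 mm, 49 mm in diameter), about 0.18 kg, with a green cap and green contents. This point is its centre, 45 mm above its underside; its z axis points up
- jar_pink_c (a point): closed glass spice jar, 50 mm in diameter, 90 mm tall (cap: top 17 mm, 49 mm in diameter), about 0.18 kg, with a pink cap and pink contents. This point is its centre, 45 mm above its underside; its z axis points up
- clay_pot_c (a point): small round salt pot of red-brown clay with a fixed lid and a small knob: body 56 mm in diameter with upright sides up to 50 mm, lid top at 57 mm, knob 20 mm wide up to 64 mm; about 0.16 kg. This point is its centre, 32 mm above its underside; its z axis points up
- tray_wood: brown wooden tray with three compartments. It is fixed to the counter. Its origin is the centre of its underside, on the counter top; its z axis points up and its compartments stand in a row along its own y axis. Outer size 88 x 254 mm (x, y), walls and dividers 5 mm thick, reaching 15 mm above the counter; compartment floors 5 mm above the counter. Each compartment is 78 x 78 mm inside; their centres lie at y = -83, 0 and +83 mm (x = 0)
- tray_blue: blue painted tray with two compartments. It is fixed to the counter. Its origin is the centre of its underside, on the counter top; its z axis points up and its compartments stand in a row along its own y axis. Outer size 88 x 171 mm (x, y), walls and dividers 5 mm thick, reaching 15 mm above the counter; compartment floors 5 mm above the counter. Each compartment is 78 x 78 mm inside; their centres lie at y = -41.5 and +41.5 mm (x = 0)
- jar_black_c (a point): closed glass spice jar, 50 mm in diameter, 90 mm tall (cap: top 17 mm, 49 mm in diameter), about 0.18 kg, with a black cap and dark contents. This point is its centre, 45 mm above its underside; its z axis points up. Not wanted: stays where it is
- shaker_c (a point): steel shaker with a domed, pierced top, 48 mm in diameter, 89 mm tall. This point is its centre, 44.5 mm above its underside; z axis up. Not wanted: stays where it is

How it is judged (in metres and radians):
At the end, for the whole second after the job is handed in: Red and yellow jars in the end compartments and clay pot in the middle one of the wooden tray, green and pink jars in the blue tray: off centre < 20 mm, on the floor (6 mm), upright (0.1 rad), at rest. Black-capped jar and shaker upright, moved < 25 mm (x of jar_red_c in the frame of tray_wood between -0.02 and 0.02 m and y of jar_red_c in the frame of tray_wood between -0.105 and 0.105 m and z of jar_red_c in the frame of tray_wood between 0.044 and 0.056 m and angle between each of jar_red_c, jar_yellow_c, clay_pot_c, jar_green_c, jar_pink_c's own z axis and vertical below 0.1 rad and x of jar_yellow_c in the frame of tray_wood between -0.02 and 0.02 m and y of jar_yellow_c in the frame of tray_wood between -0.105 and 0.105 m and z of jar_yellow_c in the frame of tray_wood between 0.044 and 0.056 m and x of clay_pot_c in the frame of tray_wood between -0.02 and 0.02 m and y of clay_pot_c in the frame of tray_wood between -0.02 and 0.02 m and z of clay_pot_c in the frame of tray_wood between 0.031 and 0.043 m and x of jar_green_c in the frame of tray_blue between -0.02 and 0.02 m and y of jar_green_c in the frame of tray_blue between -0.063 and 0.063 m and z of jar_green_c in the frame of tray_blue between 0.044 and 0.056 m and x of jar_pink_c in the frame of tray_blue between -0.02 and 0.02 m and y of jar_pink_c in the frame of tray_blue between -0.063 and 0.063 m and z of jar_pink_c in the frame of tray_blue between 0.044 and 0.056 m and linear speed of each of jar_red, jar_yellow, clay_pot, jar_green, jar_pink below 0.03 m/s and distance of each of jar_black_c, shaker_c from where it was at the start of the episode below 0.025 m and angle between each of jar_black_c, shaker_c's own z axis and vertical below 0.2 rad); the robot touches nothing.
It fails at once if the black-capped jar or the shaker is moved or knocked over (distance of any of jar_black_c, shaker_c from where it was at the start of the episode above 0.025 m or angle between any of jar_black_c, shaker_c's own z axis and vertical above 0.4 rad).
It fails at once if a jar or the clay pot is tipped over (angle between any of jar_red_c, jar_yellow_c, jar_green_c, jar_pink_c, clay_pot_c's own z axis and vertical above 0.7 rad).
It fails at once if a jar or the clay pot is let go more than about 4 cm above the counter (dropped or thrown) ((height (world z) of jar_red_c above 0.09 m and contact force between the fingers and jar_red below 0.05 N) or (height (world z) of jar_yellow_c above 0.09 m and contact force between the fingers and jar_yellow below 0.05 N) or (height (world z) of jar_green_c above 0.09 m and contact force between the fingers and jar_green below 0.05 N) or (height (world z) of jar_pink_c above 0.09 m and contact force between the fingers and jar_pink below 0.05 N) or (height (world z) of clay_pot_c above 0.077 m and contact force between the fingers and clay_pot below 0.05 N)).
It also fails if it takes over 138 s, if anything falls off the work surface, if the arm or the gripper's body presses on something with over 40 N, if the wrist force passes 120 N, or if a joint passes its speed limit or range.

## Working session

There is one attempt and no reset: what is moved stays moved. The work goes in short steps, Python scripts to look and compute and a tool call to move; the robot and the scene stay as the last step left them, time stands still between calls to the robot, and variables do not carry over. Pictures are saved under pics/ and viewed, at most 14 in all, crops included, and the job is handed in when it is done.

Besides the shell and the picture viewer there is one more tool, called after "Request:" as a command line: name --pt "numbers of a row" for each row, then --argument value for the rest. carry_out: Moves the arm, as the interface text tells. Its arguments: {"type":"object","properties":{"motion":{"type":"array"}},"required":["motion"]}

```bash
mkdir -p pics; ls
python3 - <<'E'
from bench import *
import cv2
for n in ("scene","top"):
    d=get_image(n); cv2.imwrite(f"pics/{n}0.png",d["color"]); print(n,d["mtx"],d["k1"],d["position"],d["orientation"])
s=read_state(); print({k:s[k] for k in("clock","position","ee_rot","gripper_width")})
E
```

```text
pics
scene [[475.41086076   0.         322.57340309]
 [  0.         475.41086076 204.02991984]
 [  0.           0.           1.        ]] -0.04970661742613107 [1586.81696416 -519.90687756  815.36955018] [ 0.74079828  0.46612408 -0.25555372 -0.41065623]
top [[409.55465179   0.         316.37568303]
 [  0.         409.55465179 199.79058993]
 [  0.           0.           1.        ]] -0.09282158571611164 [ 354.14167671   19.71130213 1095.30397973] [ 0.70916853 -0.69945565  0.06639202 -0.05859942]
{'clock': 0.1, 'position': array([221.62401674, 583.86703485, 244.3405193 ]), 'ee_rot': array([ 9.83577214e-01, -1.80485279e-01, -1.17660347e-04,  9.56760930e-04]), 'gripper_width': 85.49950154853023}
```

View pics/top0.png

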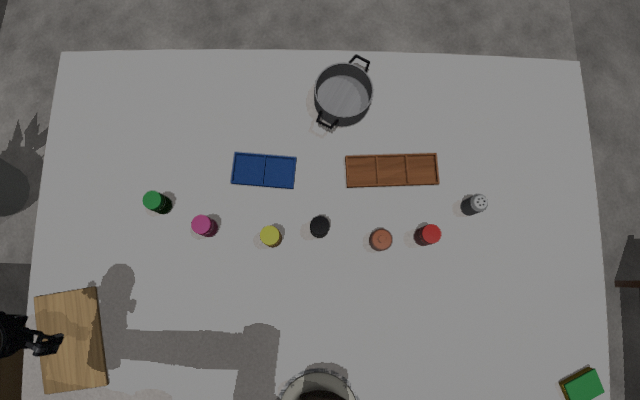

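View pics/scene0.png

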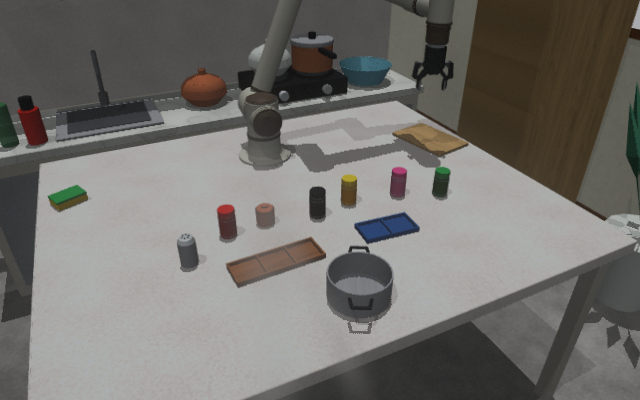

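Top view cap centres: green (153,200), pink (202,225), yellow (270,236), black (320,226), pot (381,239), red (431,233), shaker (479,202). The blue tray spans about (231–297, 153–188) and the wooden one (345–439, 153–187). The scene view shows the same layout, all upright. Next I'll fit the known shapes to colour masks in both views.

```bash
cat > h.py <<'E'
from bench import *
import cv2, numpy as np
from scipy.spatial.transform import Rotation as R
def project(P,d):
    r=R.from_quat(d["orientation"]); p=r.inv().apply(np.asarray(P,float)-d["position"])
    return cv2.projectPoints(p.reshape(-1,1,3),np.zeros(3),np.zeros(3),d["mtx"],np.array([d["k1"],0,0,0]))[0].reshape(-1,2)
def ground(uv,z,d):
    u=cv2.undistortPoints(np.float64(uv).reshape(-1,1,2),d["mtx"],np.array([d["k1"],0,0,0])).reshape(-1,2)
    v=R.from_quat(d["orientation"]).apply(np.c_[u,np.ones(len(u))]); c=np.asarray(d["position"])
    return c+v*((z-c[2])/v[:,2])[:,None]
def cen(c):
    m=cv2.moments(np.float32(c)); return np.array([m["m10"],m["m01"]])/m["m00"]
def blob(d,uv,f,win=28):
    m=f(cv2.cvtColor(d["color"],cv2.COLOR_BGR2HSV).astype(int)).astype(np.uint8)
    w=np.zeros_like(m); w[max(0,uv[1]-win):uv[1]+win,max(0,uv[0]-win):uv[0]+win]=1
    c=cv2.findContours(m*w,cv2.RETR_EXTERNAL,cv2.CHAIN_APPROX_NONE)[0]
    return max(c,key=cv2.contourArea).reshape(-1,2)
t=np.linspace(0,2*np.pi,60)
def sil(xy,r,z0,z1,d):
    P=np.concatenate([np.c_[xy[0]+r*np.cos(t),xy[1]+r*np.sin(t),0*t+z] for z in(z0,z1)])
    return cv2.convexHull(np.float32(project(P,d)))
def fit(c,r,z0,z1,d):
    c=cv2.convexHull(c); g=cen(c); xy=ground([g],(z0+z1)/2,d)[0]
    for _ in range(6):
        e=g-cen(sil(xy,r,z0,z1,d)); xy=xy+ground([g],z1,d)[0]-ground([g-e],z1,d)[0]
    return xy[:2], cv2.contourArea(c)/cv2.contourArea(sil(xy,r,z0,z1,d))
E
python3 - <<'E'
from h import *
hue=lambda a,b,s=110,v=50:(lambda h:(h[...,0]>=a)&(h[...,0]<=b)&(h[...,1]>s)&(h[...,2]>v))
red=lambda h:((h[...,0]<=6)|(h[...,0]>=172))&(h[...,1]>140)&(h[...,2]>50)
O={"red":((431,233),(227,222),red),"yellow":((270,236),(349,190),hue(22,34)),"green":((153,200),(441,182),hue(45,80)),
"pink":((202,225),(399,182),hue(150,171)),"pot":((381,239),(265,214),hue(0,20,50)),"black":((320,226),(317,202),lambda h:h[...,2]<55)}
for i,n in enumerate(("top","scene")):
    d=get_image(n)
    for k,o in O.items():
        c=blob(d,o[i],o[2],20)
        zz=(25,73,90) if n=="top" else (25,5,90)
        if k=="pot": zz=(28,0,57)
        if k=="black": zz=(25,0,90)
        xy,a=fit(c,*zz,d)
        xy2,a2=fit(c,24.5,73,90,d)
        print(n,k,xy.round(1),round(a,2),xy2.round(1),round(a2,2),"img",d["color"][o[i][1],o[i][0]])
    for k,uv,f in (("blue",((264,170),(387,228))[i],hue(95,130,120,30)),("wood",((392,170),(276,261))[i],hue(0,22,80,30))):
        c=blob(d,uv,f,52)
        for z in (15,):
            g=ground(c,z,d)[:,:2].astype(np.float32); print(n,k,cv2.minAreaRect(g))
E
```

```text
top red [ 454.4 -277.9] 0.74 [ 454.4 -277.9] 0.77 img [ 47  49 140]
top yellow [444.5 124.3] 0.85 [444.5 124.3] 0.88 img [ 68 145 144]
top green [529.2 427.8] 0.71 [529.2 427.8] 0.74 img [ 64 112  49]
top pink [465.7 290.4] 1.06 [465.7 290.4] 1.11 img [110  71 142]
top pot [ 441.7 -158.1] 0.84 [ 437.7 -149.9] 1.14 img [ 65  85 130]
top black [471.4   1.3] 0.85 [468.6   1.8] 1.0 img [33 32 33]
top blue ((627.4334716796875, 154.45608520507812), (168.42579650878906, 87.86219787597656), 85.6208267211914)
top wood ((634.313720703125, -196.04283142089844), (88.73204803466797, 253.6747283935547), 3.096118688583374)
scene red [ 389.3 -261. ] 0.19 [ 441.2 -272.2] 0.47 img [52 54 72]
scene yellow [393.2 156.6] 0.32 [445.1 127.1] 0.82 img [39 66 82]
scene green [470.2 480.6] 0.17 [518.8 437. ] 0.47 img [37 48 39]
scene pink [415.7 338.2] 0.28 [466.6 300.8] 0.73 img [66 55 82]
scene pot [ 402.8 -143.9] 0.28 [ 482.2 -169.2] 0.58 img [81 83 92]
scene black [469.6   4.4] 0.8 [521.4 -19.9] 2.07 img [43 43 43]
scene blue ((630.2637329101562, 155.6154327392578), (166.92173767089844, 86.74156951904297), 85.45549774169922)
scene wood ((635.1537475585938, -101.92219543457031), (95.9607925415039, 70.50315856933594), 0.3427906930446625)
```

Both views agree on the trays: blue centre (628,155) with yaw −4.4°, wood centre (634.5,−196) with yaw +3.1°. The jar fits are rough, because the dark edges dropped out of the masks, so I'll refine them with the wrist camera. I'm moving over the green jar and turning the tool so the fingers close along world x, across the rows of compartments.

Request:
carry_out --pt "0 0 0.18 60 7 0 1" --pt "0 0 0.36 120 14 0 1" --pt "0 0 0.54 180 21 0 1" --pt "0 0 0.72 240 28 0 1" --pt "0 0 0.9 300 32 0 1"

```text
clock: 0.82
position: [492.3, 446.8, 245.2]
ee_rot: [0.806, -0.593, -0.0, 0.0]
contact_force: [0.3, 1.3, 0.3]
gripper_width: 85.4
grasp_force: 0.0
```

```bash
cat >> h.py <<'E'
def go(x,y,z,az=-90):
    """shift/turn in tool axes from the present pose to TCP x,y,z, tool down, tool x azimuth az deg"""
    s=read_state(); r=R.from_quat(s["ee_rot"])
    a=np.radians(az); X=np.array([np.cos(a),np.sin(a),0]); Z=np.array([0,0,-1.]); T=R.from_matrix(np.c_[X,np.cross(Z,X),Z])
    print("t",round(s["clock"],2),"pos",s["position"].round(1),"turn",(r.inv()*T).as_rotvec().round(3),"shift",r.inv().apply(np.array([x,y,z])-s["position"]).round(1),"w",round(s["gripper_width"],1))
E
python3 -c "
from h import *
go(529,428,245)"
```

```text
t 0.82 pos [492.3 446.8 245.2] turn [ 0.    -0.     0.302] shift [ 28.9 -29.4   0.2] w 85.4
```

Request:
carry_out --pt "0 0 0.16 15 -15 0 1" --pt "0 0 0.3 29 -29 0 1" --pt "0 0 0.3 29 -29 0 1" --pt "0 0 0.3 29 -29 0 1"

```text
clock: 1.32
position: [526.8, 429.3, 245.0]
ee_rot: [0.711, -0.704, -0.0, 0.0]
contact_force: [-0.2, 0.2, -0.0]
gripper_width: 85.2
grasp_force: 0.0
```

```bash
python3 -c "
from h import *
go(529,428,245)
d=get_image('wrist'); cv2.imwrite('pics/w1.png',d['color']); print(d['mtx'],d['k1'],d['position'],d['orientation'])
print(project([[529,428,90],[529,428,0],[466,290,90],[466,290,0]],d))"
```

```text
t 1.32 pos [526.8 429.3 245. ] turn [ 0.001 -0.     0.01 ] shift [ 1.3 -2.2  0. ] w 85.2
[[313.81652622   0.         320.10625911]
 [  0.         313.81652622 199.4476958 ]
 [  0.           0.           1.        ]] -0.012753705879763811 [528.04390686 350.87047758 373.13870868] [-0.00540245  0.98755332  0.15718282 -0.00167858]
[[317.66765685 183.81310813]
 [318.09829924 164.19224036]
 [397.69364174  18.59220323]
 [377.88227716  38.46763408]]
```

View pics/w1.png

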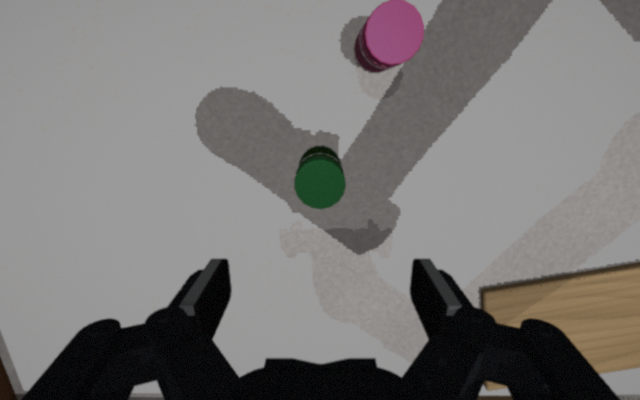

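The wrist view shows the green cap at (320,183), within 3 px of the prediction. The pink cap is at about (393,33) against a prediction of (398,19), so I'll refit pink from this view.

```bash
python3 -c "
from h import *
d=get_image('wrist')
print(ground([[320,183],[393,33]],90,d))
f=lambda a,b:(lambda h:(h[...,0]>=a)&(h[...,0]<=b)&(h[...,1]>100)&(h[...,2]>70))
for uv,g in (((320,183),f(45,80)),((393,33),f(150,172))):
    c=blob(d,uv,g,38); e=cv2.fitEllipse(c); print(e,ground([e[0]],90,d))
go(528,428,53)"
```

```text
[[526.66870917 427.49076447  90.        ]
 [468.77249591 300.69746934  90.        ]]
((318.6903381347656, 181.70530700683594), (42.099124908447266, 47.597103118896484), 72.46829223632812) [[527.90410681 426.25538424  90.        ]]
((393.36700439453125, 31.948904037475586), (57.20478439331055, 64.84900665283203), 18.222614288330078) [[468.5359628  299.92343113  90.        ]]
t 1.43 pos [526.5 429.6 245.4] turn [0.   0.   0.01] shift [  1.7  -1.5 192.4] w 85.4
```

Request:
carry_out --pt "0 0 0.01 2 0 55 1" --pt "0 0 0.01 2 0 110 1" --pt "0 0 0.01 2 0 165 1" --pt "0 0 0.01 2 0 192 1" --pt "0 0 0.01 2 0 192 0.5"

```text
clock: 2.05
position: [525.6, 426.4, 50.8]
ee_rot: [-0.707, 0.707, -0.0, -0.003]
contact_force: [0.2, 0.3, 1.2]
gripper_width: 69.7
grasp_force: 0.0
```

Request:
carry_out --pt "0 0 0 0 0 0 -1" --pt "0 0 0 0 0 0 -1" --pt "0 0 0 0 0 0 -1" --pt "0 0 0 0 0 0 -1" --pt "0 0 0 0 0 0 -1"

```text
clock: 2.68
position: [528.0, 428.3, 55.7]
ee_rot: [-0.707, 0.708, 0.0, 0.002]
contact_force: [-2.0, 1.1, 5.7]
gripper_width: 47.9
grasp_force: 62.7
```

Request:
carry_out --pt "0 0 0 0 0 -40 -1" --pt "0 0 0 30 -14 -65 -1" --pt "0 0 0 80 -36 -65 -1" --pt "0 0 0 130 -58 -65 -1" --pt "0 0 0 180 -81 -65 -1"

```text
clock: 3.3
position: [608.0, 245.0, 118.0]
ee_rot: [-0.706, 0.708, 0.0, -0.0]
contact_force: [0.3, 1.3, -2.0]
gripper_width: 48.3
grasp_force: 62.5
```

Request:
carry_out --pt "0 0 0 35 -16 0 -1" --pt "0 0 0 51 -23 0 -1" --pt "0 0 0 51 -23 0 -1"

```text
clock: 3.68
position: [630.9, 194.8, 117.9]
ee_rot: [-0.706, 0.709, 0.0, -0.0]
contact_force: [-0.7, 0.6, -1.4]
gripper_width: 48.4
grasp_force: 62.5
```

```bash
python3 -c "
from h import *
go(632,196.5,58)
s=read_state(); print(s['grasp_force'],s['contact_force'])"
```

```text
t 3.67 pos [630.9 194.8 117.9] turn [ 0.001 -0.    -0.004] shift [-1.7 -1.2 59.9] w 48.4
62.53683297894895 [-0.73190819  0.63675343 -1.44320493]
```

Request:
carry_out --pt "0 0 0 -1 -1 30 -1" --pt "0 0 0 -1 -1 50 -1" --pt "0 0 0 -1 -1 58 -1" --pt "0 0 0 -1 -1 60 -1" --pt "0 0 0 -1 -1 60 -1"

```text
clock: 4.3
position: [630.8, 197.9, 60.7]
ee_rot: [0.707, -0.707, -0.0, 0.001]
contact_force: [-5.4, -0.4, 7.2]
gripper_width: 48.7
grasp_force: 63.5
```

Request:
carry_out --pt "0 0 0 0 0 0 0.3" --pt "0 0 0 0 0 0 0.7" --pt "0 0 0 0 0 0 0.7" --pt "0 0 0 0 0 -40 0.7" --pt "0 0 0 0 0 -100 0.9"

```text
clock: 4.92
position: [630.8, 196.3, 156.9]
ee_rot: [-0.706, 0.708, 0.001, -0.003]
contact_force: [1.4, 0.3, -0.3]
gripper_width: 81.4
grasp_force: 0.0
```

```bash
python3 -c "
from h import *
go(468,300,170)
d=get_image('wrist'); cv2.imwrite('pics/w2.png',d['color'])
print(project([[468.5,300,90],[632,196.5,95]],d))"
```

```text
t 4.92 pos [630.8 196.3 156.9] turn [ 0.005 -0.003 -0.002] shift [-103.3  163.1  -12.6] w 81.4
[[528.12132891 343.59741656]
 [317.92515389 223.77357467]]
```

View pics/w2.png

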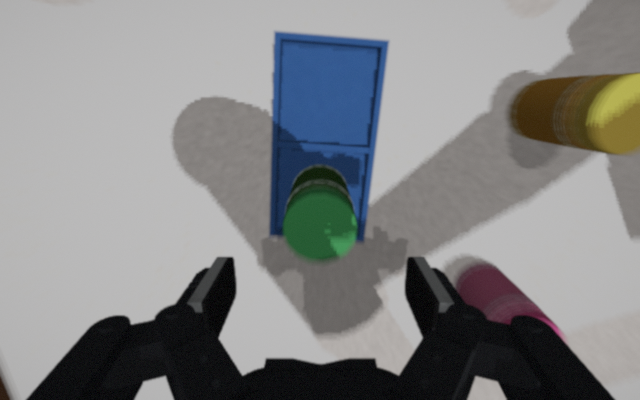

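The green jar stands in its compartment: its cap is at (320,225), as predicted. Next is pink.

Request:
carry_out --pt "0 0 0 -27 43 -5 1" --pt "0 0 0 -55 86 -5 1" --pt "0 0 0 -82 129 -5 1" --pt "0 0 0 -103 163 0 1" --pt "0 0 0 -103 163 0 1"

```text
clock: 5.6
position: [467.2, 301.3, 158.3]
ee_rot: [0.708, -0.707, -0.0, 0.0]
contact_force: [0.8, -0.7, 0.3]
gripper_width: 85.2
grasp_force: 0.0
```

Request:
carry_out --pt "0 0 0 0 0 40 1" --pt "0 0 0 0 0 80 1" --pt "0 0 0 0 0 105 1" --pt "0 0 0 0 0 105 1"

```text
clock: 6.1
position: [468.9, 298.9, 51.4]
ee_rot: [-0.706, 0.708, -0.0, -0.002]
contact_force: [-0.2, 0.8, 0.6]
gripper_width: 85.6
grasp_force: 0.0
```

```bash
python3 -c "
from h import *
go(468.5,300,53)"
```

```text
t 6.1 pos [468.9 298.9  51.4] turn [ 0.003 -0.003 -0.003] shift [-1.1  0.5 -1.7] w 85.6
```

Request:
carry_out --pt "0 0 0 0 0 0 -1" --pt "0 0 0 0 0 0 -1" --pt "0 0 0 0 0 0 -1" --pt "0 0 0 0 0 0 -1" --pt "0 0 0 0 0 -25 -1"

```text
clock: 6.72
position: [467.8, 299.1, 77.2]
ee_rot: [-0.706, 0.708, 0.0, -0.002]
contact_force: [0.4, 0.2, -1.6]
gripper_width: 48.7
grasp_force: 62.4
```

Request:
carry_out --pt "0 0 0 0 0 -50 -1" --pt "0 0 0 10 -8 -95 -1" --pt "0 0 0 48 -40 -100 -1" --pt "0 0 0 86 -72 -100 -1" --pt "0 0 0 124 -104 -100 -1"

```text
clock: 7.35
position: [573.1, 174.9, 178.3]
ee_rot: [-0.707, 0.708, 0.0, 0.0]
contact_force: [0.0, 0.8, -1.3]
gripper_width: 48.3
grasp_force: 62.6
```

Request:
carry_out --pt "0 0 0 36 -30 0 -1" --pt "0 0 0 62 -53 10 -1" --pt "0 0 0 62 -53 40 -1" --pt "0 0 0 62 -53 60 -1" --pt "0 0 0 62 -53 60 -1"

```text
clock: 7.98
position: [624.1, 113.1, 116.0]
ee_rot: [-0.706, 0.708, 0.001, -0.002]
contact_force: [0.1, -0.2, -1.0]
gripper_width: 48.6
grasp_force: 62.6
```

```bash
python3 -c "
from h import *
go(625.5,113.5,58)"
```

```text
t 7.97 pos [624.1 113.1 116. ] turn [ 0.005 -0.002 -0.003] shift [-0.5 -1.7 58. ] w 48.6
```

Request:
carry_out --pt "0 0 0 0 0 30 -1" --pt "0 0 0 0 0 50 -1" --pt "0 0 0 0 0 57 -1" --pt "0 0 0 0 0 60 -1" --pt "0 0 0 0 0 60 -1"

```text
clock: 8.6
position: [626.3, 114.2, 60.1]
ee_rot: [-0.707, 0.708, -0.001, 0.001]
contact_force: [-1.1, -0.4, 2.1]
gripper_width: 48.6
grasp_force: 62.9
```

Request:
carry_out --pt "0 0 0 0 0 0 0.3" --pt "0 0 0 0 0 0 0.7" --pt "0 0 0 0 0 0 0.7" --pt "0 0 0 0 0 -40 0.7" --pt "0 0 0 0 0 -100 0.9"

```text
clock: 9.22
position: [624.6, 113.4, 157.2]
ee_rot: [-0.706, 0.708, 0.001, -0.002]
contact_force: [1.2, 0.6, -0.0]
gripper_width: 81.1
grasp_force: 0.0
```

Request:
carry_out --pt "0 0 0 45 32 -30 1" --pt "0 0 0 90 64 -60 1" --pt "0 0 0 135 96 -80 1" --pt "0 0 0 185 130 -80 1" --pt "0 0 0 230 160 -80 1"

```text
clock: 9.85
position: [464.0, -117.2, 239.0]
ee_rot: [-0.706, 0.708, -0.001, 0.001]
contact_force: [1.3, -0.4, -0.6]
gripper_width: 85.5
grasp_force: 0.0
```

```bash
python3 -c "
from h import *
go(441,-157,200)
d=get_image('wrist'); cv2.imwrite('pics/w3.png',d['color']); print(d['position'])
print(project([[441,-157,57],[454,-278,90],[445,125,90],[630,-113,15]],d))"
```

```text
t 9.85 pos [ 464.  -117.2  239. ] turn [-0.002  0.    -0.002] shift [39.9 22.9 38.9] w 85.5
[ 463.97853781 -195.62717478  367.0438176 ]
[[343.81583651 138.44292351]
 [333.3423008  -16.24818081]
 [336.75044706 387.60805115]
 [176.17592633 172.70167471]]
```

View pics/w3.png

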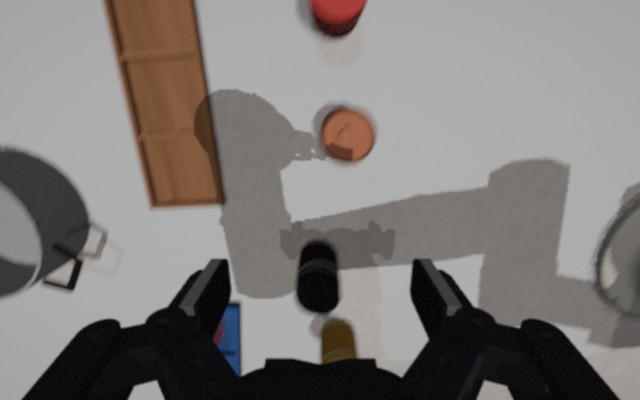

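The pot's lid is at (348,134), against a prediction of (344,138). The nearest wooden compartment is centred at about (183,169), against (176,173). I'll measure both properly.

```bash
python3 -c "
from h import *
d=get_image('wrist')
f=lambda h:(h[...,0]<=14)&(h[...,1]>90)&(h[...,2]>60)
c=blob(d,(348,134),f,34); print(ground([[348,134]],50,d)); print('pot',fit(c,28,0,57,d),fit(c,28,30,57,d),cv2.boundingRect(c))
# nearest tray corners (outer, z=15) & divider
print(ground([[151,208],[225,203]],15,d), ground([[140,135],[213,131]],15,d))
M=R.from_euler('z',3.1,degrees=True)
for y in (-127,127):print(project(M.apply([[-44,y,15],[44,y,15]])+[634.5,-196,0],d))
print(project(M.apply([[-44,41.5,15],[44,41.5,15]])+[634.5,-196,0],d))
go(441,-157,200)"
```

```text
[[ 431.5772968  -163.38513329   50.        ]]
pot (array([ 439.70308712, -156.04536122]), 0.8556224458201244) (array([ 439.93620059, -156.51999032]), 0.8711756263350487) (314, 113, 53, 55)
[[661.20290261 -73.9750889   15.        ]
 [572.17113963 -79.78663205  15.        ]] [[ 658.7873637  -159.80959319   15.        ]
 [ 577.21805357 -163.57244751   15.        ]]
[[173.75569583 -41.70842882]
 [ 83.30544773 -34.39418567]]
[[216.03094362 209.58085008]
 [143.44337393 213.67217762]]
[[203.65815378 137.15389568]
 [125.75285606 142.04896442]]
t 9.95 pos [ 462.2 -118.6  238.8] turn [ 0.     0.    -0.007] shift [38.6 20.9 38.8] w 85.3
```

The arm was still settling in that first frame. The settled second image puts the pot at (440,−156.5), and the top view agrees. Descending to grasp it.

Request:
carry_out --pt "0 0 0 38 22 40 1" --pt "0 0 0 38 22 90 1" --pt "0 0 0 38 22 120 1" --pt "0 0 0 38 22 120 1"

```text
clock: 10.45
position: [442.0, -153.6, 116.5]
ee_rot: [-0.706, 0.708, 0.002, -0.002]
contact_force: [0.6, -0.7, 0.8]
gripper_width: 85.0
grasp_force: 0.0
```

```bash
python3 -c "
from h import *
go(440,-156.5,32)
d=get_image('wrist'); cv2.imwrite('pics/w4.png',d['color']); print(project([[440,-156.5,57],[454,-278,90]],d))"
```

```text
t 10.45 pos [ 442.  -153.6  116.5] turn [ 0.005  0.    -0.002] shift [ 2.9  1.5 84.5] w 85.0
[[322.83914802 220.47744676]
 [291.56840067 -16.15313097]]
```

View pics/w4.png

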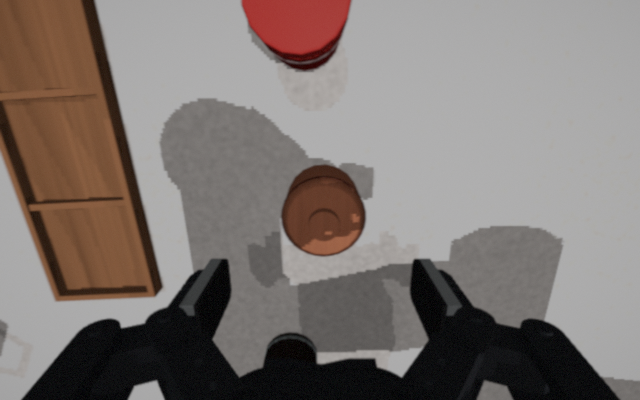

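Request:
carry_out --pt "0 0 0 3 1 40 1" --pt "0 0 0 4 1 75 1" --pt "0 0 0 4 1 84 1" --pt "0 0 0 4 1 84 1"

```text
clock: 11.0
position: [443.4, -157.7, 35.3]
ee_rot: [-0.707, 0.708, -0.001, 0.001]
contact_force: [0.7, 1.2, 0.1]
gripper_width: 85.1
grasp_force: 0.0
```

Request:
carry_out --pt "0 0 0 0 0 0 -1" --pt "0 0 0 0 0 0 -1" --pt "0 0 0 0 0 0 -1" --pt "0 0 0 0 0 0 -1"

```text
clock: 11.5
position: [442.6, -157.8, 35.9]
ee_rot: [-0.707, 0.708, -0.001, 0.001]
contact_force: [-2.3, 0.7, 6.7]
gripper_width: 54.1
grasp_force: 63.3
```

```bash
python3 -c "
from h import *
go(634.5,-196,95)
d=dict(get_image('wrist'))
i=cv2.imread('pics/w4.png')
import numpy as np
# w4 camera pose: wrist offset from TCP as in w1 (529 vs 526.8.., y -78.4, z +128)
d['position']=np.array([442.5,-154.5-78.4,116.5+128]);d['color']=i
red=lambda h:((h[...,0]<=6)|(h[...,0]>=172))&(h[...,1]>140)&(h[...,2]>90)
c=blob(d,(297,30),red,60); b=cv2.boundingRect(c); print(b); 
print(ground([[b[0]+b[2]/2,b[1]+b[3]-b[2]/2]],90,d), ground([[58,299],[158,295],[28,206],[132,198]],15,d))"
```

```text
t 11.5 pos [ 442.6 -157.8   35.9] turn [-0.002 -0.    -0.002] shift [  37.9 -192.   -58.8] w 54.1
(243, 0, 107, 55)
[[ 452.76326634 -272.26005575   90.        ]] [[ 670.41615371  -66.97780273   15.        ]
 [ 581.93721747  -71.61303398   15.        ]
 [ 671.6758208  -152.56518948   15.        ]
 [ 587.8844077  -159.13673847   15.        ]]
```

The tray corners seen from here match the model within 2 mm, and red refines to about (453,−272). Carrying the pot to the middle compartment.

Request:
carry_out --pt "0 0 0 0 0 -35 -1" --pt "0 0 0 4 -20 -55 -1" --pt "0 0 0 14 -70 -55 -1" --pt "0 0 0 24 -120 -55 -1" --pt "0 0 0 33 -165 -55 -1"

```text
clock: 12.18
position: [608.7, -191.3, 89.9]
ee_rot: [-0.706, 0.708, -0.0, 0.0]
contact_force: [0.4, 0.9, -2.0]
gripper_width: 54.7
grasp_force: 64.6
```

Request:
carry_out --pt "0 0 0 5 -27 0 -1" --pt "0 0 0 5 -27 0 -1" --pt "0 0 0 5 -27 20 -1" --pt "0 0 0 5 -27 35 -1" --pt "0 0 0 5 -27 35 -1"

```text
clock: 12.8
position: [632.4, -195.9, 52.9]
ee_rot: [-0.706, 0.708, 0.002, -0.001]
contact_force: [-0.2, 0.4, -1.2]
gripper_width: 54.3
grasp_force: 64.4
```

```bash
python3 -c "
from h import *
go(634.5,-196,40)"
```

```text
t 12.8 pos [ 632.4 -195.9   52.9] turn [ 0.004  0.001 -0.002] shift [ 0.1 -2.2 12.9] w 54.3
```

Request:
carry_out --pt "0 0 0 0 -1 10 -1" --pt "0 0 0 0 -1 14 -1" --pt "0 0 0 0 -1 15 -1" --pt "0 0 0 0 -1 16 -1" --pt "0 0 0 0 -1 16 -1"

```text
clock: 13.42
position: [635.1, -196.0, 40.9]
ee_rot: [-0.707, 0.708, -0.0, -0.0]
contact_force: [-4.1, 1.8, 9.2]
gripper_width: 54.3
grasp_force: 65.7
```

Request:
carry_out --pt "0 0 0 0 0 0 0.3" --pt "0 0 0 0 0 0 0.7" --pt "0 0 0 0 0 0 0.7" --pt "0 0 0 0 0 -50 0.7" --pt "0 0 0 0 0 -110 0.9"

```text
clock: 14.05
position: [634.3, -196.1, 147.7]
ee_rot: [-0.706, 0.708, 0.001, -0.001]
contact_force: [1.8, 0.0, 0.5]
gripper_width: 81.0
grasp_force: 0.0
```

Request:
carry_out --pt "0 0 0 15 45 -10 1" --pt "0 0 0 35 95 -10 1" --pt "0 0 0 55 145 -10 1" --pt "0 0 0 76 182 -10 1" --pt "0 0 0 76 182 -10 1"

```text
clock: 14.68
position: [450.6, -272.7, 158.6]
ee_rot: [-0.705, 0.709, 0.0, -0.0]
contact_force: [0.7, -0.9, -0.1]
gripper_width: 85.4
grasp_force: 0.0
```

Request:
carry_out --pt "0 0 0 0 0 0 1" --pt "0 0 0 0 0 0 1"

```text
clock: 14.92
position: [454.1, -271.5, 158.2]
ee_rot: [-0.707, 0.707, -0.0, 0.0]
contact_force: [0.7, -0.7, -0.3]
gripper_width: 85.3
grasp_force: 0.0
```

```bash
python3 -c "
from h import *
go(452.8,-272,53)
d=get_image('wrist'); cv2.imwrite('pics/w5.png',d['color']); print(project([[452.8,-272,90],[634.5,-196,62],[639,-279,5]],d))
d=get_image('top'); cv2.imwrite('pics/t5.png',d['color'][100:280,120:520])"
```

```text
t 14.93 pos [ 454.1 -271.5  158.2] turn [-0.    -0.    -0.001] shift [  0.5   1.3 105.2] w 85.3
[[322.14563786 218.93715264]
 [104.6940426  290.98279236]
 [120.58823111 177.91342471]]
```

View pics/w5.png

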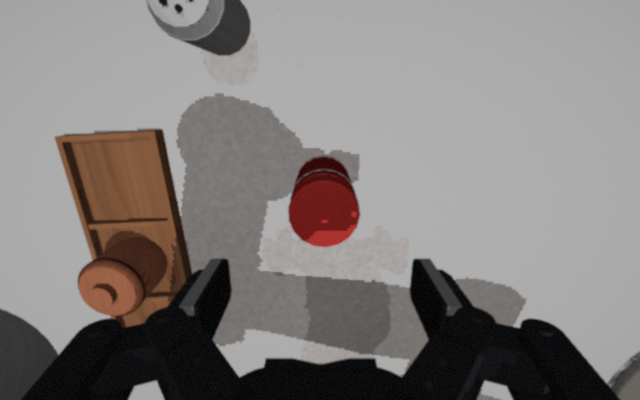

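The red cap is at (324,211), about 4 mm further in −y than assumed. The pot's knob is at (105,291), exactly as predicted for the middle compartment.

Request:
carry_out --pt "0 0 0 4 1 40 1" --pt "0 0 0 4 1 80 1" --pt "0 0 0 4 1 105 1" --pt "0 0 0 4 1 105 1"

```text
clock: 15.52
position: [451.0, -275.1, 51.3]
ee_rot: [-0.707, 0.708, 0.002, -0.001]
contact_force: [0.1, 0.2, 0.6]
gripper_width: 85.4
grasp_force: 0.0
```

Request:
carry_out --pt "0 0 0 0 0 0 -1" --pt "0 0 0 0 0 0 -1" --pt "0 0 0 0 0 0 -1" --pt "0 0 0 0 0 0 -1"

```text
clock: 16.02
position: [453.0, -276.1, 54.9]
ee_rot: [-0.707, 0.708, -0.001, 0.001]
contact_force: [-0.5, 0.9, 6.6]
gripper_width: 48.6
grasp_force: 62.7
```

```bash
python3 -c "
from h import *
go(639,-279,58)"
```

```text
t 16.02 pos [ 453.  -276.1   54.9] turn [-0.003 -0.001 -0.001] shift [   2.7 -186.    -2.5] w 48.6
```

Request:
carry_out --pt "0 0 0 0 0 -35 -1" --pt "0 0 0 0 -20 -60 -1" --pt "0 0 0 1 -70 -60 -1" --pt "0 0 0 2 -120 -60 -1" --pt "0 0 0 3 -165 -60 -1"

```text
clock: 16.65
position: [618.0, -278.8, 113.0]
ee_rot: [-0.706, 0.708, 0.0, 0.0]
contact_force: [0.2, -1.0, -1.1]
gripper_width: 48.2
grasp_force: 62.8
```

Request:
carry_out --pt "0 0 0 0 -21 0 -1" --pt "0 0 0 0 -21 0 -1" --pt "0 0 0 0 -21 20 -1" --pt "0 0 0 0 -21 38 -1" --pt "0 0 0 0 -21 38 -1"

```text
clock: 17.27
position: [635.7, -278.8, 73.0]
ee_rot: [-0.706, 0.708, 0.002, -0.001]
contact_force: [0.1, -0.3, -1.8]
gripper_width: 48.2
grasp_force: 62.8
```

```bash
python3 -c "
from h import *
go(639,-279,58)"
```

```text
t 17.27 pos [ 635.7 -278.8   73. ] turn [ 0.005  0.002 -0.003] shift [ 0.2 -3.3 15. ] w 48.2
```

Request:
carry_out --pt "0 0 0 0 -2 10 -1" --pt "0 0 0 0 -2 15 -1" --pt "0 0 0 0 -2 17 -1" --pt "0 0 0 0 -2 18 -1" --pt "0 0 0 0 -2 18 -1"

```text
clock: 17.9
position: [640.1, -279.2, 60.0]
ee_rot: [-0.707, 0.708, -0.001, 0.0]
contact_force: [-3.1, 2.8, 6.9]
gripper_width: 48.4
grasp_force: 63.6
```

Request:
carry_out --pt "0 0 0 0 0 0 0.3" --pt "0 0 0 0 0 0 0.7" --pt "0 0 0 0 0 0 0.7" --pt "0 0 0 0 0 -50 0.7" --pt "0 0 0 0 0 -110 0.9"

```text
clock: 18.52
position: [639.2, -279.0, 166.6]
ee_rot: [-0.706, 0.708, 0.002, -0.001]
contact_force: [0.8, 0.4, 0.5]
gripper_width: 81.1
grasp_force: 0.0
```

Request:
carry_out --pt "0 0 0 -45 22 -20 1" --pt "0 0 0 -95 46 -40 1" --pt "0 0 0 -145 70 -40 1" --pt "0 0 0 -195 94 -40 1" --pt "0 0 0 -245 118 -40 1"

```text
clock: 19.15
position: [521.7, -32.5, 207.5]
ee_rot: [-0.706, 0.708, -0.0, 0.0]
contact_force: [0.5, 0.2, 0.1]
gripper_width: 85.5
grasp_force: 0.0
```

Request:
carry_out --pt "0 0 0 -50 24 0 1" --pt "0 0 0 -100 48 0 1" --pt "0 0 0 -158 76 30 1" --pt "0 0 0 -158 76 30 1" --pt "0 0 0 -158 76 30 1"

```text
clock: 19.77
position: [446.8, 124.6, 177.4]
ee_rot: [-0.707, 0.707, -0.0, -0.0]
contact_force: [-0.3, 0.1, 0.6]
gripper_width: 85.1
grasp_force: 0.0
```

```bash
python3 -c "
from h import *
go(445,125,53)
d=get_image('wrist'); d=get_image('wrist'); cv2.imwrite('pics/w6.png',d['color']); print(project([[445,125,90],[470,2,90]],d))
"
```

```text
t 19.77 pos [446.8 124.6 177.4] turn [-0. -0. -0.] shift [ -0.4   1.9 124.4] w 85.1
[[323.46407432 210.87181596]
 [283.20193472  22.35893771]]
```

View pics/w6.png

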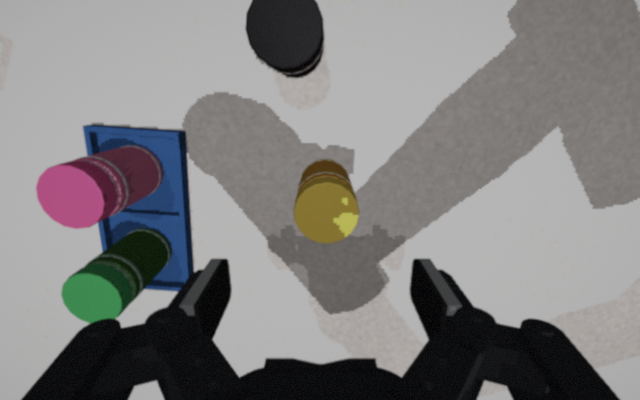

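The yellow cap is at (326,211), as predicted, and both blue-tray jars stand upright in their compartments. Descending.

Request:
carry_out --pt "0 0 0 0 3 45 1" --pt "0 0 0 0 3 90 1" --pt "0 0 0 0 3 124 1" --pt "0 0 0 0 3 124 1"

```text
clock: 20.38
position: [443.2, 122.3, 51.7]
ee_rot: [-0.705, 0.709, 0.0, -0.003]
contact_force: [0.4, -1.1, 1.2]
gripper_width: 85.3
grasp_force: 0.0
```

Request:
carry_out --pt "0 0 0 0 0 0 -1" --pt "0 0 0 0 0 0 -1" --pt "0 0 0 0 0 0 -1" --pt "0 0 0 0 0 0 -1"

```text
clock: 20.88
position: [444.9, 124.7, 55.2]
ee_rot: [-0.707, 0.708, -0.001, 0.002]
contact_force: [-0.2, -1.0, 7.1]
gripper_width: 48.5
grasp_force: 61.7
```

```bash
python3 -c "
from h import *
go(630,-113,58)"
```

```text
t 20.88 pos [444.9 124.7  55.2] turn [-0.003  0.002 -0.001] shift [ 237.5 -185.4   -2.5] w 48.5
```

Request:
carry_out --pt "0 0 0 0 0 -45 -1" --pt "0 0 0 0 0 -90 -1" --pt "0 0 0 0 0 -125 -1" --pt "0 0 0 38 -30 -130 -1" --pt "0 0 0 76 -60 -130 -1"

```text
clock: 21.5
position: [504.5, 48.0, 185.4]
ee_rot: [0.707, -0.707, 0.001, -0.002]
contact_force: [-0.3, 0.4, -2.6]
gripper_width: 48.1
grasp_force: 62.8
```

Request:
carry_out --pt "0 0 0 40 -31 0 -1" --pt "0 0 0 80 -62 0 -1" --pt "0 0 0 120 -93 0 -1" --pt "0 0 0 150 -117 0 -1" --pt "0 0 0 162 -126 0 -1"

```text
clock: 22.12
position: [629.8, -115.7, 183.2]
ee_rot: [-0.706, 0.709, 0.0, 0.0]
contact_force: [-0.3, 1.3, -1.5]
gripper_width: 48.6
grasp_force: 62.8
```

Request:
carry_out --pt "0 0 0 0 0 20 -1" --pt "0 0 0 0 0 55 -1" --pt "0 0 0 0 0 90 -1" --pt "0 0 0 0 0 108 -1" --pt "0 0 0 0 0 108 -1"

```text
clock: 22.75
position: [628.5, -113.7, 74.5]
ee_rot: [-0.707, 0.708, 0.001, -0.001]
contact_force: [0.8, -0.3, -1.1]
gripper_width: 48.5
grasp_force: 62.8
```

```bash
python3 -c "
from h import *
go(630,-113,58)"
```

```text
t 22.75 pos [ 628.5 -113.7   74.5] turn [ 0.002 -0.    -0.001] shift [-0.7 -1.6 16.5] w 48.5
```

Request:
carry_out --pt "0 0 0 0 -1 10 -1" --pt "0 0 0 0 -1 15 -1" --pt "0 0 0 0 -1 17 -1" --pt "0 0 0 0 -1 18 -1" --pt "0 0 0 0 -1 18 -1"

```text
clock: 23.38
position: [630.8, -114.1, 60.3]
ee_rot: [-0.707, 0.708, -0.001, 0.0]
contact_force: [-3.9, 2.4, 10.0]
gripper_width: 48.6
grasp_force: 63.9
```

```bash
python3 -c "
from h import *
go(630,-113,58)"
```

```text
t 23.38 pos [ 630.8 -114.1   60.3] turn [-0.002 -0.001 -0.001] shift [-1.1  0.8  2.3] w 48.6
```

Yellow is on the floor: contact is 10 N upward. Releasing, then rising and backing off for a final look.

Request:
carry_out --pt "0 0 0 0 0 0 0.3" --pt "0 0 0 0 0 0 0.7" --pt "0 0 0 0 0 0 0.7" --pt "0 0 0 0 0 -50 0.7" --pt "0 0 0 0 0 -110 0.9"

```text
clock: 24.0
position: [629.4, -114.2, 166.8]
ee_rot: [-0.706, 0.708, 0.001, -0.002]
contact_force: [1.9, -0.5, 0.5]
gripper_width: 81.1
grasp_force: 0.0
```

Request:
carry_out --pt "0 0 0 -30 30 -50 1" --pt "0 0 0 -60 70 -100 1" --pt "0 0 0 -90 110 -150 1" --pt "0 0 0 -110 150 -150 1" --pt "0 0 0 -110 190 -150 1"

```text
clock: 24.62
position: [439.4, -2.6, 318.8]
ee_rot: [0.707, -0.707, 0.001, -0.002]
contact_force: [-0.5, -0.2, -0.4]
gripper_width: 85.3
grasp_force: 0.0
```

Request:
carry_out --pt "0 0 0 0 0 0 1" --pt "0 0 0 0 0 0 1" --pt "0 0 0 0 0 0 1"

```text
clock: 25.0
position: [441.3, -3.8, 316.8]
ee_rot: [-0.706, 0.708, 0.0, -0.0]
contact_force: [0.6, 0.1, -0.1]
gripper_width: 85.4
grasp_force: 0.0
```

```bash
python3 -c "
from h import *
go(0,0,0)
a=get_image('top'); b=get_image('scene')
im=np.vstack([cv2.resize(a['color'][130:270,120:520],(800,280)),cv2.resize(b['color'][150:300,160:460],(640,320))[:, :].copy() if 0 else np.pad(cv2.resize(b['color'][150:300,160:460],(640,320)),((0,0),(0,160),(0,0)))])
cv2.imwrite('pics/f.png',im)
for n,p,z in (('red',(639,-279),(5,95)),('yel',(630,-113),(5,95)),('pot',(634.5,-196),(5,62)),('grn',(632,196.5),(5,95)),('pnk',(625.5,113.5),(5,95))):
  u=project([[*p,z[1]]],a)[0]; v=project([[*p,z[1]]],b)[0]; print(n,(2*(u-[120,130])).round(),((v-[160,150])*[640/300,320/150]+[0,280]).round())
"
```

```text
t 25.0 pos [441.3  -3.8 316.8] turn [ 0.001 -0.    -0.003] shift [ -2.8 441.1 317.2] w 85.4
red [620.  61.] [179. 479.]
yel [491.  66.] [305. 441.]
pot [550.  70.] [245. 482.]
grn [246.  60.] [514. 386.]
pnk [311.  66.] [459. 398.]
```

View pics/f.png

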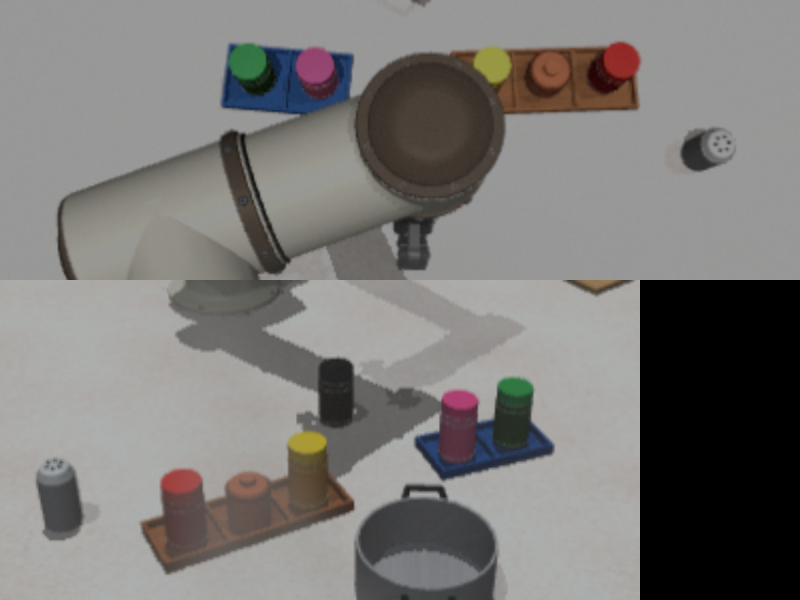

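In both views all five items stand upright in their compartments. Their tops lie within about 5 half-scale pixels of where the compartment centres predict, which is roughly 5 mm. The black-capped jar and the shaker stand where they were. Handing in.

```bash
python3 -c "
from bench import *
print(job_done())"
```

```text
the job is handed in; nothing more can be done
None
```

I placed all five items upright in their compartments, about 5 mm or less off centre by the final pictures, left the black-capped jar and the shaker standing, and handed the job in at about 25 s; the hand-in returned no verdict.

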